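Move the spice jars to the new rack, mirrored about the chopping board

TASK

Move the four spice jars, without tipping any over, from the old oak rack to the empty one on the other side of the chopping board, one in each compartment, in mirror-image order: the jar that stood nearest the chopping board must again be nearest the board, the second nearest again second, and so on to the one at the far end. Leave them all standing upright on the floor of their compartments, released and still.

Things in the scene. Friction and masses are not known exactly. Their poses are not given: they have to be found in the camera images.
- jar_tall: Tall plain cylindrical jar, 42 mm across, 96 mm high in all; flat round lid (top 10 mm, 41 mm across). Grip across the body, TCP 55 to 75 mm above its underside. White stoneware, pale beech lid; loose, 0.11-0.26 kg. Origin: centre of its underside, z up. Starts upright in a cup of the old rack, underside 16 mm above the counter.
- jar_squat: Squat wide jar: body 48 mm across up to 56 mm, lid 44 across up to 62, small round lid knob 18 across up to 74 mm. Grip across the body, TCP about 50 mm above its underside. White stoneware, pale beech lid; loose, 0.11-0.26 kg. Origin: centre of its underside, z up. Starts upright in a cup of the old rack, underside 16 mm above the counter.
- jar_square: Square jar, 42 x 42 mm, 84 mm high in all; square lid (top 8 mm). Sides (its x, y) parallel to the old rack's within 4 degrees. Grip across two flat sides, TCP 50 to 68 mm above its underside. White stoneware, pale beech lid; loose, 0.11-0.26 kg. Origin: centre of its underside, z up. Starts upright in a cup of the old rack, underside 16 mm above the counter.
- jar_necked: Bottle-shaped round jar: body 46 mm across up to 44 mm, shoulder up to 56, straight neck 28 across from 56 to the top at 92 mm (lid: top 8). Grip the neck, TCP about 78 mm above its underside. White stoneware, pale beech lid; loose, 0.11-0.26 kg. Origin: centre of its underside, z up. Starts upright in a cup of the old rack, underside 16 mm above the counter.
- old_rack: Old rack: fixed oak base 84 mm deep (x), 290 long (y), 10 thick, with four cups in a row at y = -102, -34, 34, 102 mm, holding the jars in any order. Left or right of the chopping board (pale, 240 x 130 x 14 mm), turned up to 15 degrees. Origin: centre of underside; x across the row, away from the robot; y along the row, to the robot's left.
- new_rack: New rack: fixed, empty oak tray 84 mm deep (x), 290 long (y). Four compartments, centres x = 0, y = -102, -34, 34, 102 mm, 63 mm square inside; floor 12 mm, wall tops 30 mm above the counter. Axes and origin as the old rack's. The board lies between the racks (world y about 0): the end nearest it is the -y end of the rack on the robot's left, the +y end of the one on the right.
- cup_tall: Fixed square oak cup, one of four alike in a row on the old rack: 66 mm square outside, 56 inside, floor 6 mm thick, rim 18 mm above its origin (28 above the counter). The tall jar stands in this one at the start; it never moves, so it marks that jar's old place. Origin: centre of its underside, 10 mm above the counter; axes as the old rack's.
- cup_squat: Fixed square oak cup, one of four alike in a row on the old rack: 66 mm square outside, 56 inside, floor 6 mm thick, rim 18 mm above its origin (28 above the counter). The squat jar stands in this one at the start; it never moves, so it marks that jar's old place. Origin: centre of its underside, 10 mm above the counter; axes as the old rack's.
- cup_square: Fixed square oak cup, one of four alike in a row on the old rack: 66 mm square outside, 56 inside, floor 6 mm thick, rim 18 mm above its origin (28 above the counter). The square jar stands in this one at the start; it never moves, so it marks that jar's old place. Origin: centre of its underside, 10 mm above the counter; axes as the old rack's.
- cup_necked: Fixed square oak cup, one of four alike in a row on the old rack: 66 mm square outside, 56 inside, floor 6 mm thick, rim 18 mm above its origin (28 above the counter). The bottle-shaped jar stands in this one at the start; it never moves, so it marks that jar's old place. Origin: centre of its underside, 10 mm above the counter; axes as the old rack's.
Things that resemble listed ones, but are neither listed nor needed, are in the scene too. What is shaped like the jar_square but blue or green is not meant.

How it is judged:
At the end, for the whole second after the job is handed in: Each jar stands in the new rack in the compartment that mirrors its old cup (k-th from the board stays k-th): within 12 mm of the compartment centre in x and y, underside within 4 mm of its floor, tilted under 0.1 rad, slower than 0.02 m/s and 0.2 rad/s (((y of cup_tall in the frame of old_rack between -0.122 and -0.082 m and y of jar_tall in the frame of new_rack between 0.09 and 0.114 m) or (y of cup_tall in the frame of old_rack between -0.054 and -0.014 m and y of jar_tall in the frame of new_rack between 0.022 and 0.046 m) or (y of cup_tall in the frame of old_rack between 0.014 and 0.054 m and y of jar_tall in the frame of new_rack between -0.046 and -0.022 m) or (y of cup_tall in the frame of old_rack between 0.082 and 0.122 m and y of jar_tall in the frame of new_rack between -0.114 and -0.09 m)) and x of jar_tall in the frame of new_rack between -0.012 and 0.012 m and z of jar_tall in the frame of new_rack between 0.008 and 0.016 m and angle between each of jar_tall, jar_squat, jar_square, jar_necked's own z axis and vertical below 0.1 rad and linear speed of each of jar_tall, jar_squat, jar_square, jar_necked below 0.02 m/s and angular speed of each of jar_tall, jar_squat, jar_square, jar_necked below 0.2 rad/s and ((y of cup_squat in the frame of old_rack between -0.122 and -0.082 m and y of jar_squat in the frame of new_rack between 0.09 and 0.114 m) or (y of cup_squat in the frame of old_rack between -0.054 and -0.014 m and y of jar_squat in the frame of new_rack between 0.022 and 0.046 m) or (y of cup_squat in the frame of old_rack between 0.014 and 0.054 m and y of jar_squat in the frame of new_rack between -0.046 and -0.022 m) or (y of cup_squat in the frame of old_rack between 0.082 and 0.122 m and y of jar_squat in the frame of new_rack between -0.114 and -0.09 m)) and x of jar_squat in the frame of new_rack between -0.012 and 0.012 m and z of jar_squat in the frame of new_rack between 0.008 and 0.016 m and ((y of cup_square in the frame of old_rack between -0.122 and -0.082 m and y of jar_square in the frame of new_rack between 0.09 and 0.114 m) or (y of cup_square in the frame of old_rack between -0.054 and -0.014 m and y of jar_square in the frame of new_rack between 0.022 and 0.046 m) or (y of cup_square in the frame of old_rack between 0.014 and 0.054 m and y of jar_square in the frame of new_rack between -0.046 and -0.022 m) or (y of cup_square in the frame of old_rack between 0.082 and 0.122 m and y of jar_square in the frame of new_rack between -0.114 and -0.09 m)) and x of jar_square in the frame of new_rack between -0.012 and 0.012 m and z of jar_square in the frame of new_rack between 0.008 and 0.016 m and ((y of cup_necked in the frame of old_rack between -0.122 and -0.082 m and y of jar_necked in the frame of new_rack between 0.09 and 0.114 m) or (y of cup_necked in the frame of old_rack between -0.054 and -0.014 m and y of jar_necked in the frame of new_rack between 0.022 and 0.046 m) or (y of cup_necked in the frame of old_rack between 0.014 and 0.054 m and y of jar_necked in the frame of new_rack between -0.046 and -0.022 m) or (y of cup_necked in the frame of old_rack between 0.082 and 0.122 m and y of jar_necked in the frame of new_rack between -0.114 and -0.09 m)) and x of jar_necked in the frame of new_rack between -0.012 and 0.012 m and z of jar_necked in the frame of new_rack between 0.008 and 0.016 m); the robot touches nothing.
It fails at once if a jar is tipped over (more than 0.6 rad from upright) (angle between any of jar_tall, jar_squat, jar_square, jar_necked's own z axis and vertical above 0.6 rad).
It also fails if it takes over 112 s, if anything falls off the work surface, if the arm or the gripper's body presses on something with over 40 N, if the wrist force passes 120 N, or if a joint passes its speed limit or range.

ROBOT

A 7-joint arm with a two-finger parallel gripper is mounted at the origin on the work surface. World frame = base frame: x ahead of the robot, y to its left, z up, the work surface at z = 0. Lengths are in m, angles in rad, forces in N, time in s.
With the tool pointing down it reaches from about 0.4 to 0.85 m from the base axis. Payload 6.9 kg.
Tool frame: the origin (TCP) lies between the finger pads, 19 mm behind the fingertips; this is the grasp point; z points along the fingers, y is the line along which they close (so a half turn about z gives the same grasp; the last joint's range is limited). The gripper opens to 85 mm and grips with 20 to 120 N. Pads are 22 mm wide; open, the fingers measure 114 mm over their backs; the gripper's body (76 mm by 85 mm) begins 54 mm behind the grasp point. The pads swing forward as they close: fully open they stand 13 mm farther back than shut.
Start: joints at [1.387, 0.507, -0.238, 1.5, 0.126, 1.149, -0.155], TCP at [0.178, -0.599, 0.25] pointing down, gripper open.
Joint ranges: [-3.08, 3.08], [-0.24, 2.05], [-1.43, 1.35], [0, 2.5], [-1.52, 4.66], [0.17, 1.96], [-2.89, 2.89]. Speed limits (rad/s): [2.39, 2.39, 3.14, 3.14, 3.14, 3.14, 3.14].

INTERFACE

Orientations are given as a rotation vector (axis times angle).
In Python, from plant import telemetry, read_camera, camera_info, ticket gives the robot as it stands. The module is installed in compiled form; this text tells all that it offers.
- The arm moves only by the tool send_rows, never from a script. Its argument "increments" is a list of rows, each a list of 3 entries, a list of its own where there are three numbers: the turn, a rotation vector about the tool's x, y, z in degrees, then the shift along the tool's x, y, z in m, then the closure in counts, from 0 (fully open) to 255 (shut). In form: [[[ax, ay, az], [dx, dy, dz], claw], ...]. A call has 1 to 10 rows; each row shifts and turns the commanded pose from where the row before left it, along the tool's axes as they then stand; what a row does not reach is not made up. A row lasts 1/12 s, in which the tool goes at most 41.7 mm and 7.16 degrees, less where a joint would pass 70% of its speed; a pose out of reach is approached as far as the arm can. A call is refused whole if a number of a shift passes 0.0417 or a number of a turn 7.16, either way. A call with a gripper value outside its range is refused whole. The fingers move at their own pace and stop on an object; "force" is the grip in N (left out, the last holds). Time passes only in rows, so rows that do not move let the fingers close. It gives the time, the measured TCP pose, the force, the opening and the grip force at its end, in the units of the state.
- telemetry.read_state(): the state, without advancing time (a new reading comes with each control period).
- read_camera(name): name is "side" or "top" or "wrist"; returns (picture, depth): 420x560x3 uint8, blue, green, red; 420x560 float32, m along the optical axis (not along the pixel's ray), 0 where there is no reading.
- camera_info(name): a dict with "vertical_fov" (degrees; the focal length in pixels is half the picture's height over the tangent of half this angle, whatever the lens; pixels are square), "cx", "cy" (the principal point, pixels), "distortion" ([k1, k2, p1, p2, k3] as OpenCV has them; the pictures are not rectified), "origin" and "rotation" of the camera in the world. Camera axes: x right, y down, z forward; pixel columns grow to the right and rows downward; lengths in m; the calibration is good to about 2 mm. A picture is of the moment at which its call begins: read the wrist's pose just before it. camera_info takes no time and is no camera call; for the wrist camera it gives the pose at the moment of the call.
- ticket.finish_job(): hands the job in; it is judged then, once.
The state is a dict: "time_s": time; "qpos": joint angles; "dq": joint speeds; "effort": joint torques, N m; "tool_pos": TCP position; "orientation": TCP orientation; "wrist_force": force on the tool from outside, world axes, zero at the start; "moment": the same for the moment, N m; "width": finger opening in m; "grasp_force": force on a finger pad.
Only numpy, scipy, OpenCV 4.12 (cv2) and the standard library are available. Lean on these libraries where they do the work, as an engineer would, in place of code of your own. Each camera call takes 0.05 s, during which the arm holds its last target. There are 200 camera calls.

## Working session

There is one attempt and no reset: what is moved stays moved. The work goes in short steps, Python scripts to look and compute and a tool call to move; the robot and the scene stay as the last step left them, time stands still between calls to the robot, and variables do not carry over. Pictures are saved under pics/ and viewed, at most 14 in all, crops included, and the job is handed in when it is done.

Besides the shell and the picture viewer there is one more tool, called after "Emit:" by a JSON object that holds its "api" and its "payload". send_rows: Moves the arm, as the interface text tells. Its arguments: {"type":"object","properties":{"increments":{"type":"array"},"force":{"type":"number"}},"required":["increments"]}

```bash
mkdir -p pics; cat > h.py <<'E'
import numpy as np,cv2
from scipy.spatial.transform import Rotation as R
from plant import telemetry, read_camera, camera_info, ticket
def K(n):
    c=camera_info(n);f=210/np.tan(np.radians(c['vertical_fov'])/2)
    return c,np.array([[f,0,c['cx']],[0,f,c['cy']],[0,0,1.]])
def rot(c):
    r=np.array(c['rotation'],float)
    return R.from_rotvec(r).as_matrix() if r.size==3 else (r.reshape(3,3) if r.size==9 else R.from_quat(r).as_matrix())
def grab(n):
    c,k=K(n);im,d=read_camera(n);np.savez(f'last_{n}.npz',im=im,d=d,k=k,D=np.array(c['distortion'],float),o=np.array(c['origin'],float),r=rot(c))
    return im,d
def load(n): return np.load(f'last_{n}.npz')
def cloud(n):
    L=load(n);v,u=np.mgrid[:420,:560]
    p=cv2.undistortPoints(np.stack([u,v],-1).reshape(-1,1,2).astype(float),L['k'],L['D']).reshape(420,560,2)
    d=L['d'];P=np.dstack([p*d[...,None],d]);W=P@L['r'].T+L['o'];W[d==0]=np.nan;return W
def onz(n,u,v,z):
    L=load(n);p=cv2.undistortPoints(np.array([[[u,v]]],float),L['k'],L['D'])[0,0]
    ray=L['r']@np.array([*p,1]);return L['o']+ray*(z-L['o'][2])/ray[2]
E
python3 - <<'E'
from h import *
s=telemetry.read_state();print(s)
for n in('top','side'):
    im,d=grab(n);cv2.imwrite(f'pics/{n}0.png',im);print({k:v for k,v in camera_info(n).items()})
E
```

```text
{'time_s': 0.0, 'qpos': array([ 1.38747844,  0.50832399, -0.23751744,  1.50111667,  0.12566254,
        1.14888165, -0.15480402]), 'dq': array([ 2.20723243e-04,  5.90326576e-05, -3.41040701e-04, -4.12610634e-04,
       -9.04279254e-04, -7.00488104e-04, -1.98675312e-04]), 'effort': array([-4.33182950e-04, -6.20603085e+01, -2.18724690e+00, -2.49650753e+01,
        1.26185361e-02,  1.19311651e-02, -2.83976448e-05]), 'tool_pos': array([ 0.17781574, -0.5986944 ,  0.24914355]), 'orientation': array([-3.10718481e+00, -4.51834178e-01,  3.95235844e-04]), 'wrist_force': array([ 0.66005564,  0.10625518, -0.47114401]), 'moment': array([-0.02140433, -0.02986557,  0.09592909]), 'grasp_force': 0.0, 'width': 0.08545429633001105}
{'vertical_fov': 53.64609367928715, 'cx': 278.280479105882, 'cy': 212.65949711216038, 'distortion': array([0.01129107, 0.        , 0.        , 0.        , 0.        ]), 'origin': array([ 0.40906915, -0.02350298,  0.93470197]), 'rotation': array([-2.1574183 ,  2.12486694, -0.18374307])}
{'vertical_fov': 57.61315827246637, 'cx': 276.35844755635236, 'cy': 204.1579709104764, 'distortion': array([-0.03998636,  0.        ,  0.        ,  0.        ,  0.        ]), 'origin': array([0.19753547, 0.75138934, 0.58811023]), 'rotation': array([-0.53770786,  2.53994796, -1.35006503])}
```

View pics/top0.png

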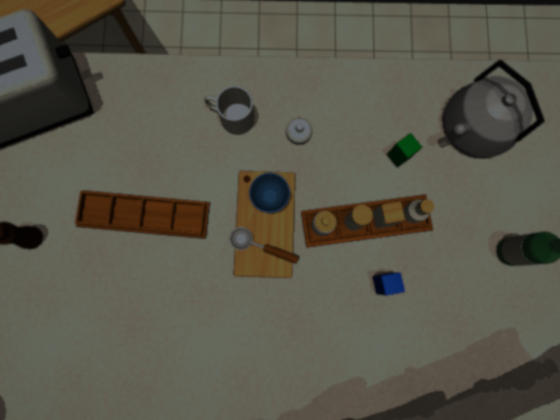

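View pics/side0.png

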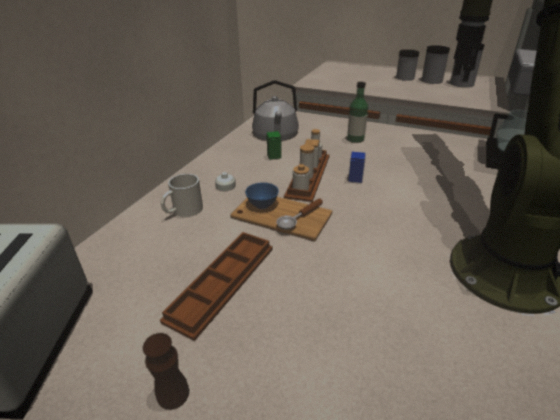

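The top view shows the old rack on the right, columns 303–432, with squat (323), tall (361), square (392) and necked (425) in order out from the board at column 265. The empty rack is on the left, columns 78–210. The side view confirms this. Next I'll take an enlarged crop and get positions from depth.

```bash
python3 - <<'E'
from h import *
L=load('top');im=L['im']
a=cv2.resize(im[180:245,70:220],None,fx=5,fy=5,interpolation=cv2.INTER_CUBIC);b=cv2.resize(im[185:255,295:445],None,fx=5,fy=5,interpolation=cv2.INTER_CUBIC)
cv2.imwrite('pics/a.png',cv2.resize(cv2.convertScaleAbs(np.vstack([a[:300],b[:300]]),alpha=2),(750,600)))
W=cloud('top')
def rack(u0,u1,v0,v1,zl,zh):
    w=W[v0:v1,u0:u1].reshape(-1,3);w=w[(w[:,2]>zl)&(w[:,2]<zh)]
    r=cv2.minAreaRect(w[:,:2].astype(np.float32));print(len(w),r);return w
rack(70,220,180,245,.02,.036)
rack(295,445,185,255,.006,.036)
# jar tops: cluster by height
for n,(u0,u1),(lo,hi) in [('squat',(305,345),(.07,.10)),('tall',(343,376),(.10,.125)),('square',(376,408),(.09,.11)),('neck',(408,440),(.095,.12))]:
    w=W[190:250,u0:u1].reshape(-1,3);w=w[(w[:,2]>lo)&(w[:,2]<hi)];print(n,len(w),np.round(np.nanmax(w[:,2]),3),np.round((w.min(0)+w.max(0))/2,4),np.round(np.ptp(w,axis=0),4), cv2.minAreaRect(w[:,:2].astype(np.float32))[2])
E
```

```text
1213 ((0.5533955097198486, 0.2738284766674042), (0.2797136604785919, 0.07365980744361877), 85.5062255859375)
2711 ((0.5443453192710876, -0.21621929109096527), (0.0954567939043045, 0.31981122493743896), 11.136446952819824)
squat 379 0.092 [ 0.533  -0.1288  0.0809] [0.0449 0.0464 0.0217] 73.7744369506836
tall 345 0.116 [ 0.5425 -0.1984  0.1081] [0.0397 0.0409 0.0156] 48.153499603271484
square 413 0.103 [ 0.5512 -0.2642  0.0968] [0.0464 0.0473 0.0123] 11.761466979980469
neck 170 0.11 [ 0.564  -0.3315  0.1029] [0.0277 0.0276 0.0144] 51.54331970214844
```

View pics/a.png

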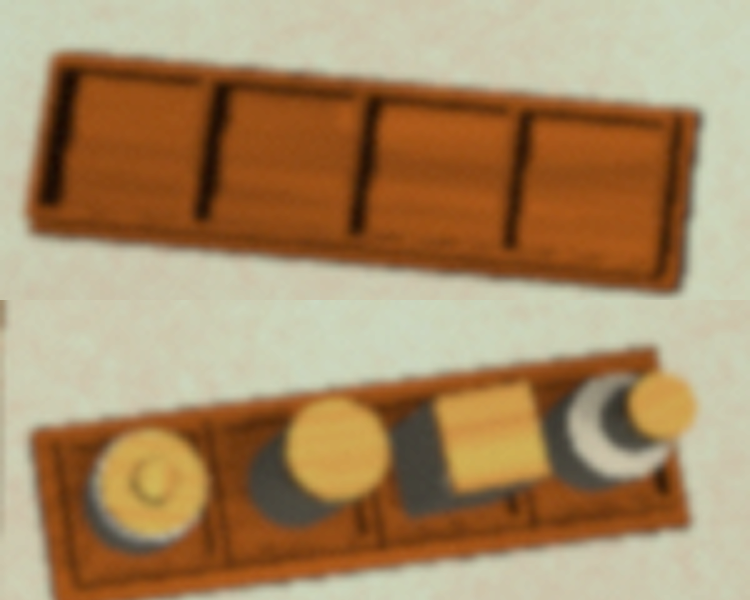

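The new rack is empty with 4 compartments. The jar order from the board is squat, tall, square, necked, and the lid heights (92/112/100/108 mm) fit. Now the rack poses from their corners.

```bash
cat >> h.py <<'E'
def rel(x,y,z,yaw=None):
    s=telemetry.read_state();M=R.from_rotvec(s['orientation']).as_matrix()
    cy=np.degrees(np.arctan2(M[1,1],M[0,1]))
    print('tcp',np.round(s['tool_pos'],4),'yaw_y %.2f'%cy,'tilt %.3f'%np.degrees(np.arccos(-M[2,2])),'w %.4f'%s['width'],'t',round(s['time_s'],2),'q7 %.2f'%s['qpos'][6])
    if yaw is not None: print(' turn z deg',round(cy-yaw,2)); c=np.radians(yaw);M=np.array([[ -np.sin(c)*-1*-1 if 0 else -np.sin(c)*-1,np.cos(c),0],[-np.cos(c),np.sin(c),0],[0,0,-1]])
    print(' shift tool',np.round(M.T@(np.array([x,y,z])-s['tool_pos']),4))
E
sed -i 's/M=np.array(\[\[ -np.sin(c).*$/M=np.array([[-np.sin(c),np.cos(c),0],[np.cos(c),np.sin(c),0],[0,0,-1]])/' h.py
python3 - <<'E'
from h import *
def fit(px,z):
    P=np.array([onz('top',u,v,z)[:2] for u,v in px]);TL,TR,BR,BL=P
    d=(TL+BL-TR-BR)/2;print(np.round(P,4),'c',np.round(P.mean(0),4),'L',np.linalg.norm(d),np.linalg.norm((TL+TR-BL-BR)/2),'yaw',np.degrees(np.arctan2(-d[0],d[1])));return P.mean(0),np.arctan2(-d[0],d[1])
c,t=fit([(52/5+70,52/5+180),(700/5+70,110/5+180),(682/5+70,292/5+180),(30/5+70,235/5+180)],.03)
for k in(-.102,-.034,.034,.102):print(k,np.round(c+k*np.array([-np.sin(t),np.cos(t)]),4))
fit([(35/5+295,132/5+185),(655/5+295,48/5+185),(690/5+295,225/5+185),(60/5+295,305/5+185)],.01)
M=R.from_rotvec(telemetry.read_state()['orientation']).as_matrix();print(M.round(3))
rel(.533,-.129,.25,8.7)
E
```

```text
[[0.5998 0.4071]
 [0.5784 0.1205]
 [0.4976 0.1251]
 [0.5182 0.4092]] c [0.5485 0.2655] L 0.286153451262626 0.0812563896404176 yaw -4.209465225683871
-0.102 [0.541  0.1638]
-0.034 [0.546  0.2316]
0.034 [0.551  0.2994]
0.102 [0.556  0.3672]
[[ 0.564  -0.0845]
 [ 0.6073 -0.3668]
 [ 0.5264 -0.3791]
 [ 0.486  -0.0961]] c [ 0.5459 -0.2316] L 0.28572670626354013 0.08035453183466978 yaw 8.421974434864708
[[ 0.959  0.285 -0.   ]
 [ 0.285 -0.959  0.002]
 [-0.    -0.002 -1.   ]]
tcp [ 0.1778 -0.5987  0.2492] yaw_y -73.46 tilt 0.091 w 0.0852 t 0.1 q7 -0.15
 turn z deg -82.16
 shift tool [ 0.4106  0.4222 -0.0008]
```

Emit:
{"api": "send_rows", "payload": {"increments": [[[0,0,-6.85],[0,0,-0.004],0],[[0,0,-6.85],[0,0,-0.004],0],[[0,0,-6.85],[0,0,-0.004],0],[[0,0,-6.85],[0,0,-0.004],0],[[0,0,-6.85],[0,0,-0.004],0],[[0,0,-6.85],[0,0,-0.004],0],[[0,0,-6.85],[0,0,-0.004],0],[[0,0,-6.85],[0,0,-0.004],0],[[0,0,-6.85],[0,0,-0.004],0],[[0,0,-6.85],[0,0,-0.004],0]]}}

```text
time_s: 0.93
tool_pos: [0.1778, -0.5989, 0.2897]
orientation: [-2.308, -2.129, -0.001]
wrist_force: [-1.1, 0.3, 0.3]
width: 0.0855
grasp_force: 0.0
```

Emit:
{"api": "send_rows", "payload": {"increments": [[[0,0,-6.85],[0,0,0],0],[[0,0,-6.81],[0,0,0],0],[[0,0,0],[0,0,0],0]]}}

```text
time_s: 1.18
tool_pos: [0.1777, -0.599, 0.2894]
orientation: [-2.04, -2.388, -0.001]
wrist_force: [0.8, -0.4, -0.3]
width: 0.0855
grasp_force: 0.0
```

```bash
python3 - <<'E'
from h import *
rel(.545,-.21,.29,8.7)
E
```

```text
tcp [ 0.1777 -0.599   0.2894] yaw_y 9.00 tilt 0.065 w 0.0855 t 1.18 q7 1.12
 turn z deg 0.3
 shift tool [ 0.329   0.4219 -0.0006]
```

Emit:
{"api": "send_rows", "payload": {"increments": [[[0,0,0],[0.0235,0.0301,0],0],[[0,0,0],[0.0235,0.0301,0],0],[[0,0,0],[0.0235,0.0301,0],0],[[0,0,0],[0.0235,0.0301,0],0],[[0,0,0],[0.0235,0.0301,0],0],[[0,0,0],[0.0235,0.0301,0],0],[[0,0,0],[0.0235,0.0301,0],0],[[0,0,0],[0.0235,0.0301,0],0],[[0,0,0],[0.0235,0.0301,0],0],[[0,0,0],[0.0235,0.0301,0],0]]}}

```text
time_s: 2.02
tool_pos: [0.4407, -0.3198, 0.2899]
orientation: [-2.052, -2.379, 0.0]
wrist_force: [0.8, -0.2, 0.2]
width: 0.0854
grasp_force: 0.0
```

Emit:
{"api": "send_rows", "payload": {"increments": [[[0,0,0],[0.0235,0.0301,0],0],[[0,0,0],[0.0235,0.0301,0],0],[[0,0,0],[0.0235,0.0301,0],0],[[0,0,0],[0.0235,0.0301,0],0],[[0,0,0],[0,0,0],0],[[0,0,0],[0,0,0],0]]}}

```text
time_s: 2.52
tool_pos: [0.546, -0.2071, 0.2896]
orientation: [-2.043, -2.385, -0.002]
wrist_force: [-0.2, -0.6, 0.8]
width: 0.0852
grasp_force: 0.0
```

```bash
python3 - <<'E'
from h import *
im,d=grab('wrist');cv2.imwrite('pics/w1.png',cv2.convertScaleAbs(im,alpha=1.6))
W=cloud('wrist').reshape(-1,3);W=W[~np.isnan(W[:,0])]
for n,x,y,h in [('squat',.533,-.129,.078),('tall',.5425,-.198,.112),('square',.551,-.264,.100),('neck',.564,-.3315,.108)]:
    w=W[(abs(W[:,0]-x)<.036)&(abs(W[:,1]-y)<.036)&(abs(W[:,2]-h)<.005)]
    if len(w):
        r=cv2.minAreaRect(w[:,:2].astype(np.float32));print(n,len(w),np.median(w[:,2]).round(4),np.round((w.min(0)+w.max(0))/2,4),np.round(r,4) if 0 else r)
rel(.533,-.129,.2)
E
```

```text
squat 1513 0.0785 [ 0.5352 -0.1287  0.0771] ((0.5353313684463501, -0.1286509484052658), (0.044327035546302795, 0.044779401272535324), 6.253950595855713)
tall 1660 0.1126 [ 0.545  -0.1991  0.111 ] ((0.5449162125587463, -0.19889627397060394), (0.0404726006090641, 0.040604449808597565), 72.12020874023438)
square 1671 0.1006 [ 0.5535 -0.2649  0.0991] ((0.5532233119010925, -0.2648158073425293), (0.041134580969810486, 0.041136905550956726), 11.5103120803833)
neck 587 0.1084 [ 0.5656 -0.3318  0.1066] ((0.5656318664550781, -0.3319258391857147), (0.027363969013094902, 0.02796192280948162), 12.397854804992676)
tcp [ 0.5448 -0.2094  0.2895] yaw_y 8.65 tilt 0.057 w 0.0853 t 2.57 q7 0.17
 shift tool [0.0813 0.0005 0.0895]
```

View pics/w1.png

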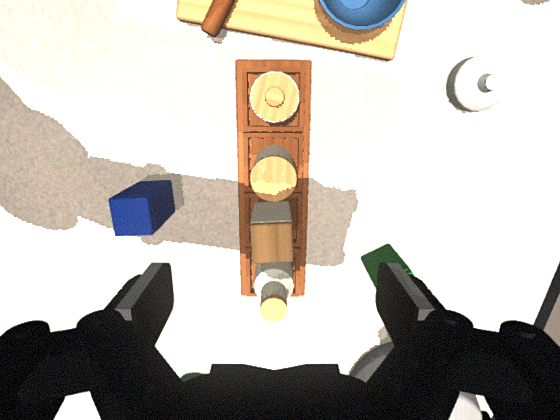

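Emit:
{"api": "send_rows", "payload": {"increments": [[[0,0,0],[0.0406,0.0013,0],0],[[0,0,0],[0.0406,0.0013,0],0],[[0,0,0],[0,0,0.0385],0],[[0,0,0],[0,0,0.04],0],[[0,0,0],[0,0,0.04],0],[[0,0,0],[0,0,0.04],0],[[0,0,0],[0,0,0.03],0],[[0,0,0],[0,0,0],0],[[0,0,0],[0,0,0],0]]}}

```text
time_s: 3.32
tool_pos: [0.5336, -0.1309, 0.1008]
orientation: [-2.049, -2.378, 0.003]
wrist_force: [-0.1, 0.1, 1.3]
width: 0.0854
grasp_force: 0.0
```

```bash
python3 - <<'E'
from h import *
rel(.5352,-.1287,.066)
E
```

```text
tcp [ 0.5336 -0.1309  0.1008] yaw_y 8.52 tilt 0.198 w 0.0854 t 3.32 q7 -0.13
 shift tool [0.0019 0.002  0.0348]
```

Emit:
{"api": "send_rows", "payload": {"increments": [[[0,0,0],[0.0019,0.002,0.0175],0],[[0,0,0],[0,0,0.0175],0],[[0,0,0],[0,0,0],0],[[0,0,0],[0,0,0],255],[[0,0,0],[0,0,0],255],[[0,0,0],[0,0,0],255],[[0,0,0],[0,0,0],255],[[0,0,0],[0,0,0],255],[[0,0,0],[0,0,0],255],[[0,0,0],[0,0,0],255]], "force": 40}}

```text
time_s: 4.15
tool_pos: [0.5371, -0.1278, 0.0683]
orientation: [2.046, 2.381, -0.0]
wrist_force: [-3.3, -1.5, 9.2]
width: 0.0466
grasp_force: 39.8
```

```bash
python3 - <<'E'
from h import *
rel(.541,.1638,.17,-4.2);print(telemetry.read_state()['grasp_force'])
E
```

```text
tcp [ 0.5371 -0.1278  0.0683] yaw_y 8.67 tilt 0.121 w 0.0466 t 4.15 q7 -0.17
 turn z deg 12.87
 shift tool [ 0.2911 -0.0174 -0.1017]
39.82720907893963
```

Emit:
{"api": "send_rows", "payload": {"increments": [[[0,0,0],[0,0,-0.02],255],[[0,0,0],[0,0,-0.04],255],[[0,0,0],[0,0,-0.042],255],[[0,0,6.4],[0,0,0],255],[[0,0,6.4],[0,0,0],255],[[0,0,0],[0.0364,-0.0022,0],255],[[0,0,0],[0.0364,-0.0022,0],255],[[0,0,0],[0.0364,-0.0022,0],255],[[0,0,0],[0.0364,-0.0022,0],255],[[0,0,0],[0,0,0],255]]}}

```text
out of range: a shift must lie within [-0.0417, 0.0417]
```

Emit:
{"api": "send_rows", "payload": {"increments": [[[0,0,0],[0,0,-0.02],255],[[0,0,0],[0,0,-0.041],255],[[0,0,0],[0,0,-0.041],255],[[0,0,6.4],[0,0,-0.02],255],[[0,0,6.4],[0,0,-0.02],255],[[0,0,0],[0.0364,-0.0022,0],255],[[0,0,0],[0.0364,-0.0022,0],255],[[0,0,0],[0.0364,-0.0022,0],255],[[0,0,0],[0,0,0],255],[[0,0,0],[0,0,0],255]]}}

```text
time_s: 4.98
tool_pos: [0.5379, -0.0149, 0.2097]
orientation: [2.293, 2.147, 0.003]
wrist_force: [-0.3, -1.8, -1.5]
width: 0.0462
grasp_force: 42.3
```

```bash
python3 - <<'E'
from h import *
im,d=grab('wrist');cv2.imwrite('pics/w2.png',cv2.convertScaleAbs(im,alpha=1.2))
rel(.541,.1638,.17,-4.2)
E
```

```text
tcp [ 0.5378 -0.0172  0.2092] yaw_y -3.97 tilt 0.050 w 0.0463 t 5.03 q7 -0.41
 turn z deg 0.23
 shift tool [ 0.1807 -0.0101  0.0392]
```

View pics/w2.png

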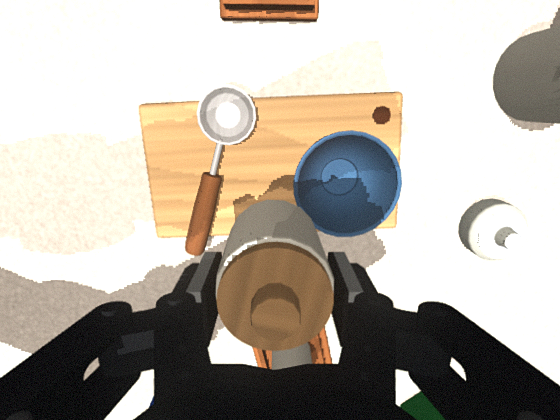

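The squat jar is held upright, with its lid at (275,280). Only the edge of the new rack shows at the top. I'll go further and look again.

Emit:
{"api": "send_rows", "payload": {"increments": [[[0,0,0],[0.036,-0.002,-0.02],255],[[0,0,0],[0.036,-0.002,-0.02],255],[[0,0,0],[0.036,-0.002,-0.02],255],[[0,0,0],[0,0,0],255],[[0,0,0],[0,0,0],255]]}}

```text
time_s: 5.45
tool_pos: [0.5401, 0.0917, 0.2701]
orientation: [2.296, 2.143, 0.004]
wrist_force: [0.4, -0.6, -1.1]
width: 0.0462
grasp_force: 42.3
```

```bash
python3 - <<'E'
from h import *
im,d=grab('wrist');cv2.imwrite('pics/w3.png',cv2.convertScaleAbs(im,alpha=1.2))
rel(.541,.1638,.17,-4.2)
E
```

```text
tcp [0.5399 0.0894 0.2689] yaw_y -4.11 tilt 0.068 w 0.0465 t 5.5 q7 -0.57
 turn z deg 0.09
 shift tool [ 0.0743 -0.0043  0.0989]
```

View pics/w3.png

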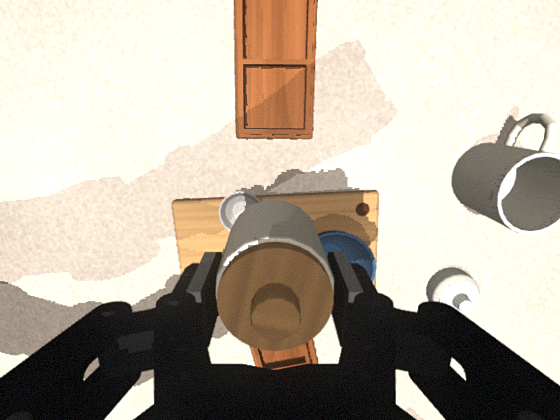

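The near edge of the rack is at row 138, columns 236–313, and the first divider is at row 63, columns 237–315.

```bash
python3 - <<'E'
from h import *
a,b,c,d=[onz('wrist',*p,.03)[:2] for p in((236,138),(313,138),(236.5,63),(315,63))]
print(a,b,c,d);e=(a+b)/2;f=(c+d)/2;v=f-e;print('width',np.linalg.norm(a-b),'e-div',np.linalg.norm(v),'yaw',np.degrees(np.arctan2(-v[0],v[1])))
t=np.radians(-4.2);n=np.array([-np.sin(t),np.cos(t)])
print('c1 via edge',e+.043*n,'via div',f-.034*n)
W=cloud('wrist').reshape(-1,3);w=W[(W[:,2]>.024)&(W[:,2]<.036)&(W[:,1]>.1)&(abs(W[:,0]-.55)<.06)]
n1=w[w[:,1]<.128];print(len(w),w[:,1].min(),n1[:,0].min(),n1[:,0].max())
w2=w[(w[:,1]>.14)&(w[:,1]<.18)];print(w2[:,0].min(),w2[:,0].max())
E
```

```text
[0.50495281 0.13325862] [0.58487681 0.12771017] [0.51249402 0.20632615] [0.5899155 0.2010188]
width 0.08011636198259837 e-div 0.07345786360496094 yaw -4.912060100359779
c1 via edge [0.54806405 0.17336892] via div [0.54871466 0.16976378]Traceback (most recent call last):
  File "<stdin>", line 7, in <module>
    return umr_minimum(a, axis, None, out, keepdims, initial, where)
ValueError: zero-size array to reduction operation minimum which has no identity
```

```bash
python3 - <<'E'
from h import *
for n in('wrist','top'):
    I=load(n)['im'].astype(int);C=cloud(n);W=C.reshape(-1,3)
    red=((I[...,2]>1.6*I[...,0])&(I[...,2]>40)).ravel()
    m=red&(abs(W[:,0]-.55)<.08)&(W[:,1]>.09)&(W[:,1]<.45)
    w=W[m];print(n,m.sum(),'z pct',np.nanpercentile(w[:,2],[2,25,50,75,98]).round(4))
    t=np.radians(-4.3);ex=np.array([np.cos(t),np.sin(t)]);ey=np.array([-np.sin(t),np.cos(t)])
    for lo,hi in((.005,.018),(.024,.036)):
        q=w[(w[:,2]>lo)&(w[:,2]<hi)]
        if len(q)<20:print('few',len(q));continue
        X=q[:,:2]@ex;Y=q[:,:2]@ey
        print(lo,len(q),'X',np.percentile(X,[0.5,99.5]).round(4),'Y',np.percentile(Y,[.5,99.5]).round(4),'c',(ex*np.mean(np.percentile(X,[.5,99.5]))+ey*np.mean(np.percentile(Y,[.5,99.5]))).round(4), 'Yhist',np.histogram(Y,bins=np.arange(.06,.44,.01))[0])
E
```

```text
wrist 17867 z pct [0.0112 0.0126 0.0289 0.2803 0.2926]
0.005 8575 X [0.492  0.5743] Y [0.1703 0.306 ] c [0.5495 0.1975] Yhist [  0   0   0   0   0   0   0   0   0   0  34 331 615 600 628 661 658 670
 317 648 702 712 732 771 496   0   0   0   0   0   0   0   0   0   0   0
   0]
0.024 2169 X [0.4965 0.5697] Y [0.176  0.3008] c [0.5495 0.1977] Yhist [  0   0   0   0   0   0   0   0   0   0   0 289 152 110 111 116 123 120
 496 118 124 133 131 122  24   0   0   0   0   0   0   0   0   0   0   0
   0]
top 4465 z pct [0.0081 0.0107 0.0122 0.0163 0.0316]
0.005 3375 X [0.4894 0.5719] Y [0.1693 0.4471] c [0.5523 0.2675] Yhist [  0   0   0   0   0   0   0   0   0   0  25 105  94 140 136 136 138 137
  59 103 141 138 137 141 139  34 109 145 133 143 135 122  20 102 128 141
 140]
0.024 1003 X [0.4945 0.5677] Y [0.175  0.4523] c [0.5531 0.273 ] Yhist [  0   0   0   0   0   0   0   0   0   0   0  85  23  24  24  23  24  23
  90  25  21  27  21  24  23  86  25  22  23  22  23  29 103  23  25  24
  23]
```

Depth and pixels agree: compartment centres are c1 (.547,.1705), c2 (.552,.238), c3 (.557,.306), c4 (.562,.374), yaw about -4.3°.

```bash
python3 - <<'E'
from h import *
rel(.547,.1705,.066)
E
```

```text
tcp [0.5399 0.0894 0.2689] yaw_y -4.11 tilt 0.068 w 0.0465 t 5.5 q7 -0.57
 shift tool [0.0816 0.0011 0.2028]
```

Emit:
{"api": "send_rows", "payload": {"increments": [[[0,0,0],[0.041,0.0005,0],255],[[0,0,0],[0.041,0.0005,0],255],[[0,0,0],[0,0,0.04],255],[[0,0,0],[0,0,0.04],255],[[0,0,0],[0,0,0.04],255],[[0,0,0],[0,0,0.03],255],[[0,0,0],[0,0,0.02],255],[[0,0,0],[0,0,0],255],[[0,0,0],[0,0,0],255]]}}

```text
time_s: 6.25
tool_pos: [0.5463, 0.1696, 0.0974]
orientation: [-2.301, -2.137, 0.005]
wrist_force: [0.2, 0.2, 0.4]
width: 0.0465
grasp_force: 42.3
```

```bash
python3 - <<'E'
from h import *
rel(.547,.1705,.066)
E
```

```text
tcp [0.5463 0.1696 0.0974] yaw_y -4.24 tilt 0.202 w 0.0465 t 6.25 q7 -0.86
 shift tool [0.001  0.0007 0.0314]
```

Emit:
{"api": "send_rows", "payload": {"increments": [[[0,0,0],[0.001,0.0005,0.015],255],[[0,0,0],[0,0,0.01],255],[[0,0,0],[0,0,0.006],255],[[0,0,0],[0,0,0],255],[[0,0,0],[0,0,0],255]]}}

```text
time_s: 6.67
tool_pos: [0.5473, 0.1727, 0.068]
orientation: [2.3, 2.14, 0.0]
wrist_force: [0.1, -0.6, -0.5]
width: 0.0462
grasp_force: 42.3
```

Emit:
{"api": "send_rows", "payload": {"increments": [[[0,0,0],[-0.001,0,0.002],255],[[0,0,0],[0,0,0.002],255],[[0,0,0],[0,0,0],255]]}}

```text
time_s: 6.92
tool_pos: [0.5475, 0.172, 0.0644]
orientation: [2.299, 2.14, 0.002]
wrist_force: [-0.5, -1.0, 3.7]
width: 0.0466
grasp_force: 42.7
```

Contact with the floor, so I release and rise.

Emit:
{"api": "send_rows", "payload": {"increments": [[[0,0,0],[0,0,0],0],[[0,0,0],[0,0,0],0],[[0,0,0],[0,0,0],0],[[0,0,0],[0,0,0],0],[[0,0,0],[0,0,0],0],[[0,0,0],[0,0,-0.015],0],[[0,0,0],[0,0,-0.035],0],[[0,0,0],[0,0,-0.04],0],[[0,0,0],[0,0,-0.04],0],[[0,0,0],[0,0,-0.02],0]]}}

```text
time_s: 7.75
tool_pos: [0.548, 0.1731, 0.2181]
orientation: [2.298, 2.14, 0.008]
wrist_force: [0.2, 1.1, -0.2]
width: 0.0852
grasp_force: 0.0
```

```bash
python3 - <<'E'
from h import *
rel(.545,-.199,.21,8.6)
im,d=grab('top')
W=cloud('top').reshape(-1,3);w=W[(W[:,1]>.1)&(W[:,1]<.25)&(abs(W[:,0]-.55)<.05)&(W[:,2]>.063)&(W[:,2]<.095)]
print(len(w),(w.min(0)+w.max(0))/2,np.ptp(w,axis=0))
E
```

```text
tcp [0.548  0.1731 0.2181] yaw_y -4.07 tilt 0.294 w 0.0852 t 7.75 q7 -0.76
 turn z deg -12.67
 shift tool [-0.3674 -0.0586  0.0081]
154 [0.54954421 0.16314005 0.07472129] [0.03804146 0.03103671 0.02305344]
```

Emit:
{"api": "send_rows", "payload": {"increments": [[[0,0,-6.33],[0,0,0],0],[[0,0,-6.33],[0,0,0],0],[[0,0,0],[-0.0408,-0.0065,0],0],[[0,0,0],[-0.0408,-0.0065,0],0],[[0,0,0],[-0.0408,-0.0065,0],0],[[0,0,0],[-0.0408,-0.0065,0],0],[[0,0,0],[-0.0408,-0.0065,0],0],[[0,0,0],[-0.0408,-0.0065,0],0],[[0,0,0],[-0.0408,-0.0065,0],0],[[0,0,0],[-0.0408,-0.0065,0],0]]}}

```text
time_s: 8.63
tool_pos: [0.5436, -0.1606, 0.2132]
orientation: [-2.049, -2.381, 0.0]
wrist_force: [1.5, 1.1, -0.4]
width: 0.0854
grasp_force: 0.0
```

Emit:
{"api": "send_rows", "payload": {"increments": [[[0,0,0],[-0.0408,-0.0065,0],0],[[0,0,0],[0,0,0.04],0],[[0,0,0],[0,0,0.02],0],[[0,0,0],[0,0,0],0],[[0,0,0],[0,0,0],0]]}}

```text
time_s: 9.05
tool_pos: [0.5432, -0.1994, 0.1528]
orientation: [-2.047, -2.38, 0.001]
wrist_force: [-0.4, 0.6, 0.6]
width: 0.0854
grasp_force: 0.0
```

```bash
python3 - <<'E'
from h import *
rel(.545,-.199,.081)
im,d=grab('top')
W=cloud('top').reshape(-1,3);w=W[(W[:,1]>.1)&(W[:,1]<.25)&(abs(W[:,0]-.55)<.05)&(W[:,2]>.063)&(W[:,2]<.095)]
print(len(w),(w.min(0)+w.max(0))/2,np.ptp(w,axis=0))
E
```

```text
tcp [ 0.5432 -0.1994  0.1528] yaw_y 8.60 tilt 0.153 w 0.0854 t 9.05 q7 0.04
 shift tool [0.     0.002  0.0717]
401 [0.54589772 0.1703545  0.07546373] [0.04540806 0.04585919 0.02471357]
```

Emit:
{"api": "send_rows", "payload": {"increments": [[[0,0,0],[0,0.002,0.035],0],[[0,0,0],[0,0,0.025],0],[[0,0,0],[0,0,0.0117],0],[[0,0,0],[0,0,0],255],[[0,0,0],[0,0,0],255],[[0,0,0],[0,0,0],255],[[0,0,0],[0,0,0],255],[[0,0,0],[0,0,0],255],[[0,0,0],[0,0,0],255],[[0,0,0],[0,0,0],255]]}}

```text
time_s: 9.93
tool_pos: [0.5469, -0.1997, 0.0837]
orientation: [2.048, 2.379, 0.002]
wrist_force: [-1.4, 0.4, 6.8]
width: 0.0412
grasp_force: 39.7
```

```bash
python3 - <<'E'
from h import *
rel(.552,.238,.21,-4.3);print(telemetry.read_state()['grasp_force'])
E
```

```text
tcp [ 0.5469 -0.1997  0.0837] yaw_y 8.56 tilt 0.185 w 0.0412 t 9.93 q7 -0.03
 turn z deg 12.86
 shift tool [ 0.4369 -0.0278 -0.1263]
39.70163713250713
```

Emit:
{"api": "send_rows", "payload": {"increments": [[[0,0,0],[0,0,-0.02],255],[[0,0,0],[0,0,-0.035],255],[[0,0,0],[0,0,-0.036],255],[[0,0,0],[0,0,-0.035],255],[[0,0,6.43],[0,0,0],255],[[0,0,6.43],[0,0,0],255],[[0,0,0],[0.0397,-0.0025,0],255],[[0,0,0],[0.0397,-0.0025,0],255],[[0,0,0],[0.0397,-0.0025,0],255],[[0,0,0],[0.0397,-0.0025,0],255]]}}

```text
time_s: 10.77
tool_pos: [0.5475, -0.039, 0.2087]
orientation: [2.303, 2.135, 0.001]
wrist_force: [1.4, -0.5, -1.5]
width: 0.0416
grasp_force: 41.0
```

Emit:
{"api": "send_rows", "payload": {"increments": [[[0,0,0],[0.0397,-0.0025,0],255],[[0,0,0],[0.0397,-0.0025,0],255],[[0,0,0],[0.0397,-0.0025,0],255],[[0,0,0],[0.0397,-0.0025,0],255],[[0,0,0],[0.0397,-0.0025,0],255],[[0,0,0],[0.0397,-0.0025,0],255],[[0,0,0],[0.0397,-0.0025,0],255],[[0,0,0],[0,0,0],255],[[0,0,0],[0,0,0],255]]}}

```text
time_s: 11.52
tool_pos: [0.55, 0.2417, 0.2086]
orientation: [-2.296, -2.143, -0.003]
wrist_force: [-0.3, -1.5, -1.4]
width: 0.0415
grasp_force: 41.0
```

```bash
python3 - <<'E'
from h import *
rel(.552,.238,.0797)
im,d=grab('wrist');cv2.imwrite('pics/w4.png',cv2.convertScaleAbs(im,alpha=1.2))
E
```

```text
tcp [0.55   0.2417 0.2086] yaw_y -3.95 tilt 0.123 w 0.0415 t 11.52 q7 -0.87
 shift tool [-0.0039  0.0023  0.1289]
```

View pics/w4.png

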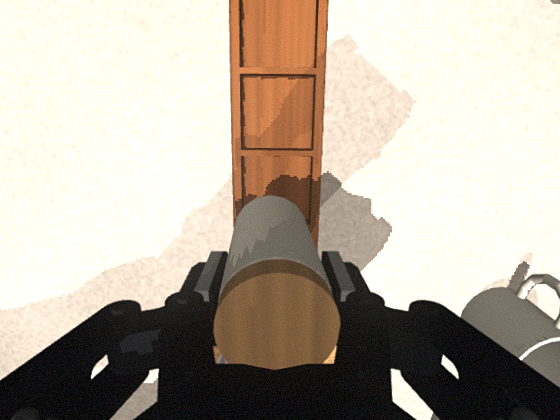

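The tall jar is held upright. The dividers are at rows 152 (columns 234–322) and 71 (columns 232–326).

```bash
python3 - <<'E'
from h import *
t=np.radians(-4.3);n=np.array([-np.sin(t),np.cos(t)])
for (l,r,v,k) in((234,322,152,0),(232,326,71,.068)):
    a,b=onz('wrist',l,v,.03)[:2],onz('wrist',r,v,.03)[:2];m=(a+b)/2;print(np.linalg.norm(a-b),m,'c1',m-n*(k+.102),'c2',m-n*(k+.034))
E
```

```text
0.0769317660792407 [0.55666541 0.27362755] c1 [0.54901758 0.17191467] c2 [0.55411613 0.23972326]
0.07769220423533872 [0.56194478 0.34035599] c1 [0.5491984  0.17083451] c2 [0.55429695 0.2386431 ]
```

Emit:
{"api": "send_rows", "payload": {"increments": [[[0,0,0],[-0.003,0.003,0.03],255],[[0,0,0],[0,0,0.035],255],[[0,0,0],[0,0,0.03],255],[[0,0,0],[0,0,0.016],255],[[0,0,0],[0,0,0.01],255],[[0,0,0],[0,0,0.005],255],[[0,0,0],[0,0,0],255],[[0,0,0],[0,0,0],255]]}}

```text
time_s: 12.23
tool_pos: [0.5546, 0.2345, 0.0829]
orientation: [2.304, 2.135, 0.002]
wrist_force: [0.1, 1.4, -0.8]
width: 0.0413
grasp_force: 41.0
```

Emit:
{"api": "send_rows", "payload": {"increments": [[[0,0,0],[0,0,0.002],255],[[0,0,0],[0,0,0],255]]}}

```text
time_s: 12.4
tool_pos: [0.5544, 0.2349, 0.0808]
orientation: [2.303, 2.136, 0.003]
wrist_force: [-0.6, -1.0, -0.7]
width: 0.0416
grasp_force: 41.0
```

Emit:
{"api": "send_rows", "payload": {"increments": [[[0,0,0],[0,0,0.002],255],[[0,0,0],[0,0,0],255]]}}

```text
time_s: 12.57
tool_pos: [0.5537, 0.2355, 0.0792]
orientation: [2.302, 2.137, 0.002]
wrist_force: [-3.4, -0.5, 8.1]
width: 0.0413
grasp_force: 39.6
```

Emit:
{"api": "send_rows", "payload": {"increments": [[[0,0,0],[0,0,0],0],[[0,0,0],[0,0,0],0],[[0,0,0],[0,0,0],0],[[0,0,0],[0,0,0],0],[[0,0,0],[0,0,0],0],[[0,0,0],[0,0,-0.015],0],[[0,0,0],[0,0,-0.035],0],[[0,0,0],[0,0,-0.04],0],[[0,0,0],[0,0,-0.04],0]]}}

```text
time_s: 13.32
tool_pos: [0.5532, 0.2346, 0.2087]
orientation: [-2.302, -2.136, 0.003]
wrist_force: [1.5, 1.2, -0.2]
width: 0.0854
grasp_force: 0.0
```

```bash
python3 - <<'E'
from h import *
rel(.5533,-.2648,.21,11.5)
E
```

```text
tcp [0.5532 0.2346 0.2087] yaw_y -4.27 tilt 0.118 w 0.0854 t 13.32 q7 -0.86
 turn z deg -15.77
 shift tool [-0.4893 -0.0995 -0.0013]
```

Emit:
{"api": "send_rows", "payload": {"increments": [[[0,0,-5.26],[0,0,0],0],[[0,0,-5.26],[0,0,0],0],[[0,0,-5.26],[0,0,0],0],[[0,0,0],[-0.0376,-0.0077,0],0],[[0,0,0],[-0.0376,-0.0077,0],0],[[0,0,0],[-0.0376,-0.0077,0],0],[[0,0,0],[-0.0376,-0.0077,0],0],[[0,0,0],[-0.0376,-0.0077,0],0],[[0,0,0],[-0.0376,-0.0077,0],0],[[0,0,0],[-0.0376,-0.0077,0],0]]}}

```text
time_s: 14.15
tool_pos: [0.5531, -0.0358, 0.2079]
orientation: [1.988, 2.432, 0.0]
wrist_force: [0.6, -0.2, 0.0]
width: 0.0852
grasp_force: 0.0
```

Emit:
{"api": "send_rows", "payload": {"increments": [[[0,0,0],[-0.0376,-0.0077,0],0],[[0,0,0],[-0.0376,-0.0077,0],0],[[0,0,0],[-0.0376,-0.0077,0],0],[[0,0,0],[-0.0376,-0.0077,0],0],[[0,0,0],[-0.0376,-0.0077,0],0],[[0,0,0],[-0.0376,-0.0077,0],0],[[0,0,0],[0,0,0.04],0],[[0,0,0],[0,0,0.02],0],[[0,0,0],[0,0,0],0],[[0,0,0],[0,0,0],0]]}}

```text
time_s: 14.98
tool_pos: [0.5526, -0.2638, 0.1472]
orientation: [-1.986, -2.431, 0.0]
wrist_force: [-0.4, -0.8, 0.8]
width: 0.0849
grasp_force: 0.0
```

```bash
python3 - <<'E'
from h import *
rel(.5533,-.2648,.075,11.5)
im,d=grab('top')
W=cloud('top').reshape(-1,3)
for lo,hi,zl in((.13,.205,.063),(.205,.28,.099)):
    w=W[(W[:,1]>lo)&(W[:,1]<hi)&(abs(W[:,0]-.55)<.05)&(W[:,2]>zl)&(W[:,2]<.12)]
    print(len(w),(w.min(0)+w.max(0))/2,np.ptp(w,axis=0),w[:,2].max())
E
```

```text
tcp [ 0.5526 -0.2638  0.1472] yaw_y 11.51 tilt 0.139 w 0.0849 t 14.98 q7 0.17
 turn z deg 0.01
 shift tool [-0.0011  0.0005  0.0722]
398 [0.54515766 0.17045705 0.07598326] [0.04660205 0.04513555 0.02495404] 0.08846027838941217
344 [0.55035868 0.23545165 0.10530997] [0.03984323 0.04077962 0.01241832] 0.11151913001664449
```

Emit:
{"api": "send_rows", "payload": {"increments": [[[0,0,0],[-0.001,0,0.035],0],[[0,0,0],[0,0,0.025],0],[[0,0,0],[0,0,0.0122],0],[[0,0,0],[0,0,0],255],[[0,0,0],[0,0,0],255],[[0,0,0],[0,0,0],255],[[0,0,0],[0,0,0],255],[[0,0,0],[0,0,0],255],[[0,0,0],[0,0,0],255],[[0,0,0],[0,0,0],255]]}}

```text
time_s: 15.87
tool_pos: [0.5544, -0.2654, 0.0777]
orientation: [1.986, 2.43, 0.001]
wrist_force: [-1.4, 0.7, 7.2]
width: 0.0414
grasp_force: 41.6
```

```bash
python3 - <<'E'
from h import *
rel(.557,.307,.22,-4.3);print(telemetry.read_state()['grasp_force'])
E
```

```text
tcp [ 0.5544 -0.2654  0.0777] yaw_y 11.48 tilt 0.186 w 0.0414 t 15.87 q7 0.11
 turn z deg 15.78
 shift tool [ 0.571  -0.0403 -0.1423]
41.55346155166626
```

Emit:
{"api": "send_rows", "payload": {"increments": [[[0,0,0],[0,0,-0.02],255],[[0,0,0],[0,0,-0.04],255],[[0,0,0],[0,0,-0.041],255],[[0,0,0],[0,0,-0.041],255],[[0,0,5.26],[0,0,0],255],[[0,0,5.26],[0,0,0],255],[[0,0,5.26],[0,0,0],255],[[0,0,0],[0.0381,-0.0027,0],255],[[0,0,0],[0.0381,-0.0027,0],255],[[0,0,0],[0.0381,-0.0027,0],255]]}}

```text
time_s: 16.7
tool_pos: [0.5534, -0.1497, 0.2181]
orientation: [2.305, 2.134, 0.001]
wrist_force: [1.4, 0.8, -2.2]
width: 0.0414
grasp_force: 41.7
```

Emit:
{"api": "send_rows", "payload": {"increments": [[[0,0,0],[0.0381,-0.0027,0],255],[[0,0,0],[0.0381,-0.0027,0],255],[[0,0,0],[0.0381,-0.0027,0],255],[[0,0,0],[0.0381,-0.0027,0],255],[[0,0,0],[0.0381,-0.0027,0],255],[[0,0,0],[0.0381,-0.0027,0],255],[[0,0,0],[0.0381,-0.0027,0],255],[[0,0,0],[0.0381,-0.0027,0],255],[[0,0,0],[0.0381,-0.0027,0],255],[[0,0,0],[0.0381,-0.0027,0],255]]}}

```text
time_s: 17.53
tool_pos: [0.555, 0.2332, 0.2183]
orientation: [2.303, 2.136, 0.001]
wrist_force: [0.9, 0.7, -2.7]
width: 0.0415
grasp_force: 41.7
```

Emit:
{"api": "send_rows", "payload": {"increments": [[[0,0,0],[0.0381,-0.0027,0],255],[[0,0,0],[0.0381,-0.0027,0],255],[[0,0,0],[0,0,0],255],[[0,0,0],[0,0,0],255],[[0,0,0],[0,0,0],255]]}}

```text
time_s: 17.95
tool_pos: [0.5555, 0.3074, 0.2177]
orientation: [2.302, 2.137, -0.001]
wrist_force: [0.3, -0.6, -2.1]
width: 0.041
grasp_force: 41.6
```

```bash
python3 - <<'E'
from h import *
rel(.5575,.307,.0737)
E
```

```text
tcp [0.5555 0.3074 0.2177] yaw_y -4.25 tilt 0.046 w 0.0410 t 17.95 q7 -0.96
 shift tool [-0.0002  0.002   0.144 ]
```

Emit:
{"api": "send_rows", "payload": {"increments": [[[0,0,0],[0,0.002,0.03],255],[[0,0,0],[0,0,0.04],255],[[0,0,0],[0,0,0.035],255],[[0,0,0],[0,0,0.02],255],[[0,0,0],[0,0,0.01],255],[[0,0,0],[0,0,0.005],255],[[0,0,0],[0,0,0],255],[[0,0,0],[0,0,0],255]]}}

```text
time_s: 18.62
tool_pos: [0.5586, 0.3076, 0.0791]
orientation: [2.304, 2.135, 0.003]
wrist_force: [0.3, 0.0, -2.0]
width: 0.0414
grasp_force: 41.5
```

Emit:
{"api": "send_rows", "payload": {"increments": [[[0,0,0],[0,0,0.002],255],[[0,0,0],[0,0,0.001],255],[[0,0,0],[0,0,0],255]]}}

```text
time_s: 18.87
tool_pos: [0.558, 0.3078, 0.0754]
orientation: [2.303, 2.136, 0.002]
wrist_force: [0.1, -0.6, -1.8]
width: 0.0414
grasp_force: 41.6
```

Emit:
{"api": "send_rows", "payload": {"increments": [[[0,0,0],[0,0,0.0015],255],[[0,0,0],[0,0,0.0015],255],[[0,0,0],[0,0,0],255]]}}

```text
time_s: 19.12
tool_pos: [0.558, 0.308, 0.0737]
orientation: [2.302, 2.136, 0.003]
wrist_force: [-4.0, -1.8, 12.4]
width: 0.0416
grasp_force: 43.3
```

Emit:
{"api": "send_rows", "payload": {"increments": [[[0,0,0],[0,0,0],0],[[0,0,0],[0,0,0],0],[[0,0,0],[0,0,0],0],[[0,0,0],[0,0,0],0],[[0,0,0],[0,0,0],0],[[0,0,0],[0,0,-0.015],0],[[0,0,0],[0,0,-0.035],0],[[0,0,0],[0,0,-0.04],0],[[0,0,0],[0,0,-0.04],0],[[0,0,0],[0,0,-0.01],0]]}}

```text
time_s: 19.95
tool_pos: [0.5592, 0.3097, 0.2182]
orientation: [2.302, 2.136, 0.014]
wrist_force: [1.4, 1.6, 0.2]
width: 0.0855
grasp_force: 0.0
```

```bash
python3 - <<'E'
from h import *
rel(.5656,-.3319,.21,8.6)
E
```

```text
tcp [0.5592 0.3097 0.2182] yaw_y -4.29 tilt 0.502 w 0.0855 t 19.95 q7 -0.97
 turn z deg -12.89
 shift tool [-0.6354 -0.0896  0.0082]
```

Emit:
{"api": "send_rows", "payload": {"increments": [[[0,0,-6.44],[0,0,0],0],[[0,0,-6.44],[0,0,0],0],[[0,0,0],[-0.0397,-0.0056,0],0],[[0,0,0],[-0.0397,-0.0056,0],0],[[0,0,0],[-0.0397,-0.0056,0],0],[[0,0,0],[-0.0397,-0.0056,0],0],[[0,0,0],[-0.0397,-0.0056,0],0],[[0,0,0],[-0.0397,-0.0056,0],0],[[0,0,0],[-0.0397,-0.0056,0],0],[[0,0,0],[-0.0397,-0.0056,0],0]]}}

```text
time_s: 20.78
tool_pos: [0.5605, -0.0151, 0.2116]
orientation: [2.049, 2.381, 0.0]
wrist_force: [0.8, 0.3, 0.6]
width: 0.0854
grasp_force: 0.0
```

Emit:
{"api": "send_rows", "payload": {"increments": [[[0,0,0],[-0.0397,-0.0056,0],0],[[0,0,0],[-0.0397,-0.0056,0],0],[[0,0,0],[-0.0397,-0.0056,0],0],[[0,0,0],[-0.0397,-0.0056,0],0],[[0,0,0],[-0.0397,-0.0056,0],0],[[0,0,0],[-0.0397,-0.0056,0],0],[[0,0,0],[-0.0397,-0.0056,0],0],[[0,0,0],[-0.0397,-0.0056,0],0],[[0,0,0],[0,0,0.04],0],[[0,0,0],[0,0,0],0]]}}

```text
time_s: 21.62
tool_pos: [0.5601, -0.3372, 0.1652]
orientation: [-2.051, -2.37, 0.005]
wrist_force: [-1.6, 0.8, -1.6]
width: 0.0854
grasp_force: 0.0
```

Emit:
{"api": "send_rows", "payload": {"increments": [[[0,0,0],[0,0,0],0],[[0,0,0],[0,0,0],0]]}}

```text
time_s: 21.78
tool_pos: [0.5647, -0.3324, 0.1726]
orientation: [2.047, 2.383, 0.002]
wrist_force: [-0.1, -0.1, 0.7]
width: 0.085
grasp_force: 0.0
```

```bash
python3 - <<'E'
from h import *
rel(.5656,-.3319,.094)
im,d=grab('top')
W=cloud('top').reshape(-1,3)
for lo,hi,zl in((.13,.205,.063),(.205,.275,.099),(.275,.345,.085)):
    w=W[(W[:,1]>lo)&(W[:,1]<hi)&(abs(W[:,0]-.55)<.05)&(W[:,2]>zl)&(W[:,2]<.12)]
    print(len(w),(w.min(0)+w.max(0))/2,np.ptp(w,axis=0),w[:,2].max())
E
```

```text
tcp [ 0.5647 -0.3324  0.1726] yaw_y 8.70 tilt 0.076 w 0.0850 t 21.78 q7 0.24
 shift tool [0.0003 0.0009 0.0786]
405 [0.54540473 0.17031866 0.07601699] [0.04697042 0.0457046  0.02548031] 0.08875714952938452
341 [0.55074565 0.23588586 0.10534005] [0.03901792 0.04146099 0.01212436] 0.11140222681281575
455 [0.55684925 0.30875526 0.09248223] [0.04269798 0.04505667 0.01476901] 0.09986673425121362
```

Emit:
{"api": "send_rows", "payload": {"increments": [[[0,0,0],[0,0.001,0.035],0],[[0,0,0],[0,0,0.03],0],[[0,0,0],[0,0,0.0136],0],[[0,0,0],[0,0,0],255],[[0,0,0],[0,0,0],255],[[0,0,0],[0,0,0],255],[[0,0,0],[0,0,0],255],[[0,0,0],[0,0,0],255],[[0,0,0],[0,0,0],255],[[0,0,0],[0,0,0],255]]}}

```text
time_s: 22.67
tool_pos: [0.5658, -0.334, 0.0948]
orientation: [2.047, 2.379, 0.001]
wrist_force: [-1.3, 0.7, 6.6]
width: 0.0265
grasp_force: 39.0
```

Emit:
{"api": "send_rows", "payload": {"increments": [[[0,0,0],[0,0,0],255],[[0,0,0],[0,0,0],255]]}}

```text
time_s: 22.83
tool_pos: [0.5658, -0.334, 0.0948]
orientation: [2.047, 2.379, 0.001]
wrist_force: [-0.5, -0.6, 6.8]
width: 0.0265
grasp_force: 39.0
```

```bash
python3 - <<'E'
from h import *
rel(.5625,.374,.24,-4.3);print(telemetry.read_state()['grasp_force'])
E
```

```text
tcp [ 0.5658 -0.334   0.0948] yaw_y 8.57 tilt 0.154 w 0.0265 t 22.83 q7 0.18
 turn z deg 12.87
 shift tool [ 0.7058 -0.0563 -0.1452]
39.011798053979874
```

Emit:
{"api": "send_rows", "payload": {"increments": [[[0,0,0],[0,0,-0.02],255],[[0,0,0],[0,0,-0.041],255],[[0,0,0],[0,0,-0.041],255],[[0,0,0],[0,0,-0.041],255],[[0,0,6.43],[0,0,0],255],[[0,0,6.43],[0,0,0],255],[[0,0,0],[0.0392,-0.0031,0],255],[[0,0,0],[0.0392,-0.0031,0],255],[[0,0,0],[0.0392,-0.0031,0],255],[[0,0,0],[0.0392,-0.0031,0],255]]}}

```text
time_s: 23.67
tool_pos: [0.5638, -0.1749, 0.2363]
orientation: [2.303, 2.136, 0.0]
wrist_force: [1.9, 0.5, -0.7]
width: 0.0265
grasp_force: 39.8
```

Emit:
{"api": "send_rows", "payload": {"increments": [[[0,0,0],[0.0392,-0.0031,0],255],[[0,0,0],[0.0392,-0.0031,0],255],[[0,0,0],[0.0392,-0.0031,0],255],[[0,0,0],[0.0392,-0.0031,0],255],[[0,0,0],[0.0392,-0.0031,0],255],[[0,0,0],[0.0392,-0.0031,0],255],[[0,0,0],[0.0392,-0.0031,0],255],[[0,0,0],[0.0392,-0.0031,0],255],[[0,0,0],[0.0392,-0.0031,0],255],[[0,0,0],[0.0392,-0.0031,0],255]]}}

```text
time_s: 24.5
tool_pos: [0.5622, 0.2185, 0.2364]
orientation: [2.303, 2.136, 0.0]
wrist_force: [0.9, -0.6, -1.4]
width: 0.0266
grasp_force: 39.8
```

Emit:
{"api": "send_rows", "payload": {"increments": [[[0,0,0],[0.0392,-0.0031,0],255],[[0,0,0],[0.0392,-0.0031,0],255],[[0,0,0],[0.0392,-0.0031,0],255],[[0,0,0],[0.0392,-0.0031,0],255],[[0,0,0],[0,0,0],255],[[0,0,0],[0,0,0],255],[[0,0,0],[0,0,0],255]]}}

```text
time_s: 25.08
tool_pos: [0.5617, 0.3739, 0.2358]
orientation: [2.302, 2.137, -0.001]
wrist_force: [-0.0, -1.2, -0.7]
width: 0.0266
grasp_force: 39.8
```

```bash
python3 - <<'E'
from h import *
rel(.5625,.3745,.0908)
E
```

```text
tcp [0.5617 0.3739 0.2358] yaw_y -4.24 tilt 0.052 w 0.0266 t 25.08 q7 -1.03
 shift tool [0.0008 0.0008 0.145 ]
```

Emit:
{"api": "send_rows", "payload": {"increments": [[[0,0,0],[0.001,0.001,0.03],255],[[0,0,0],[0,0,0.04],255],[[0,0,0],[0,0,0.035],255],[[0,0,0],[0,0,0.02],255],[[0,0,0],[0,0,0.012],255],[[0,0,0],[0,0,0.005],255],[[0,0,0],[0,0,0],255],[[0,0,0],[0,0,0],255]]}}

```text
time_s: 25.75
tool_pos: [0.5638, 0.3751, 0.0955]
orientation: [2.304, 2.136, 0.003]
wrist_force: [0.4, 0.1, -0.8]
width: 0.0264
grasp_force: 39.9
```

Emit:
{"api": "send_rows", "payload": {"increments": [[[0,0,0],[0,0,0.002],255],[[0,0,0],[0,0,0],255]]}}

```text
time_s: 25.92
tool_pos: [0.5635, 0.3755, 0.0934]
orientation: [2.303, 2.137, 0.004]
wrist_force: [-1.2, -0.1, -1.1]
width: 0.0261
grasp_force: 39.9
```

Emit:
{"api": "send_rows", "payload": {"increments": [[[0,0,0],[0,0,0.002],255],[[0,0,0],[0,0,0.001],255],[[0,0,0],[0,0,0],255]]}}

```text
time_s: 26.17
tool_pos: [0.5633, 0.3757, 0.0908]
orientation: [2.302, 2.137, 0.004]
wrist_force: [-1.7, -1.9, 7.4]
width: 0.0264
grasp_force: 40.7
```

Emit:
{"api": "send_rows", "payload": {"increments": [[[0,0,0],[0,0,0],0],[[0,0,0],[0,0,0],0],[[0,0,0],[0,0,0],0],[[0,0,0],[0,0,0],0],[[0,0,0],[0,0,0],0],[[0,0,0],[0,0,-0.015],0],[[0,0,0],[0,0,-0.035],0],[[0,0,0],[0,0,-0.04],0],[[0,0,0],[0,0,-0.04],0],[[0,0,0],[0,0,-0.04],0]]}}

```text
time_s: 27.0
tool_pos: [0.5625, 0.3748, 0.2607]
orientation: [-2.302, -2.137, 0.001]
wrist_force: [0.2, 0.1, -0.5]
width: 0.0854
grasp_force: 0.0
```

Emit:
{"api": "send_rows", "payload": {"increments": [[[0,0,0],[-0.04,0,0],0],[[0,0,0],[-0.04,0,0],0],[[0,0,0],[-0.04,0,0],0],[[0,0,0],[-0.04,0,0],0],[[0,0,0],[-0.04,0,0],0],[[0,0,0],[-0.04,0,0],0],[[0,0,0],[-0.04,0,0],0],[[0,0,0],[-0.04,0,0],0],[[0,0,0],[0,0,0],0],[[0,0,0],[0,0,0],0]]}}

```text
time_s: 27.83
tool_pos: [0.5391, 0.0524, 0.2588]
orientation: [2.309, 2.13, -0.002]
wrist_force: [-0.5, 1.2, 0.2]
width: 0.0854
grasp_force: 0.0
```

```bash
python3 - <<'E'
from h import *
rel(.5,0,.2)
for n in('top','wrist'):
    im,d=grab(n)
    W=cloud(n).reshape(-1,3)
    for lo,hi,zl,cx,cy in((.13,.205,.063,.5475,.171),(.205,.275,.099,.5525,.239),(.275,.345,.085,.5575,.3065),(.345,.41,.092,.5625,.3745)):
        w=W[(W[:,1]>lo)&(W[:,1]<hi)&(abs(W[:,0]-.55)<.05)&(W[:,2]>zl)&(W[:,2]<.12)]
        if len(w):print(n,len(w),((w.min(0)+w.max(0))/2)[:2]-[cx,cy],np.ptp(w,axis=0)[:2],w[:,2].max())
im=load('top')['im'];cv2.imwrite('pics/end.png',cv2.convertScaleAbs(cv2.resize(im[170:260,50:240],None,fx=4,fy=4,interpolation=cv2.INTER_CUBIC),alpha=2))
E
```

```text
tcp [0.5391 0.0524 0.2588] yaw_y -4.63 tilt 0.079 w 0.0854 t 27.83 q7 -0.55
 shift tool [-0.0553 -0.0348  0.0589]
top 255 [-0.00167012 -0.00136294] [0.03981167 0.03757379] 0.11092228987024988
top 455 [-0.00089704  0.00157045] [0.0421869  0.04483017] 0.09930779704455839
top 179 [-0.00106574  0.00319927] [0.0269684  0.02816204] 0.10865986291853003
wrist 2623 [ 0.00059341 -0.00058434] [0.04765246 0.04568869] 0.08914445552672351
```

View pics/end.png

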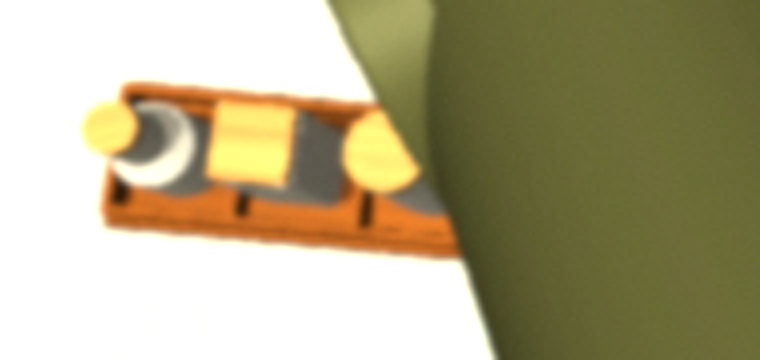

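The crop shows the necked (110,130), square (253,143) and tall (382,150) jars upright in their compartments. The wrist view has the squat jar centred. All are within about 4 mm, so I hand in.

```bash
python3 -c "
from plant import ticket
print(ticket.finish_job())"
```

```text
the job is handed in; nothing more can be done
None
```

All four jars stand upright and released in the new rack in mirror-image order (from the board: squat, tall, square, necked), measured within about 4 mm of their compartment centres; I handed the job in at about 28 s of the 112 s, and no verdict was returned.

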